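# Clear the pattern weight, then throw the template clamp with its bar

## Robot

A 6-joint arm with a two-finger parallel gripper is mounted at the origin on the work surface. World frame = base frame: x ahead of the robot, y to its left, z up, the work surface at z = 0. Lengths are in m, angles in rad, forces in N, time in s.
With the tool pointing down it reaches from about 0.35 to 0.85 m from the base axis. Payload 8.1 kg.
Tool frame: the origin (TCP) lies at the very end of the fingers, on their centre line; the grasp point (between the pads) lies 19 mm behind it; z points along the fingers, y is the line along which they close (so a half turn about z gives the same grasp; the last joint's range is limited). The gripper opens to 93 mm and grips with 3 to 60 N. Pads are 15 mm wide; open, the fingers measure 128 mm over their backs; the gripper's body (75 mm by 188 mm) begins 65 mm behind the grasp point.
Start: joints at [-1.214, 0.13, 1.488, -0, 1.523, -0.085], TCP at [0.257, -0.542, 0.219] pointing down, gripper open.
Joint ranges: [-2.96, 2.96], [-0.89, 2.26], [0.02, 2.5], [-1.34, 4.48], [0, 2.73], [-2.66, 2.66]. Speed limits (rad/s): [2.39, 2.39, 2.79, 3.14, 3.14, 3.14].

## Interface

Orientations are given as a rotation vector (axis times angle).
In Python, from plant import robot gives the robot as it stands. The module is installed in compiled form; this text tells all that it offers.
- The arm moves only by the tool play_rows, never from a script. Its argument "increments" is text: rows parted by semicolons, each of 5 numbers parted by spaces: the shift along the tool's x, y, z in mm, then the turn about the tool's z in degrees, then the closure, from -1 (fully open) to 1 (shut). In form: dx dy dz yaw claw; .... A call has 1 to 20 rows; each row is the pose to reach, as a shift and turn from the pose commanded when the call began, along the tool's axes at that moment; what a row does not reach only later rows make up. A row lasts 1/10 s, in which the tool goes at most 50 mm and 8.59 degrees, less where a joint would pass 70% of its speed; a pose out of reach is approached as far as the arm can. A call with a gripper value outside its range is refused whole. The fingers move at their own pace and stop on an object; "force" is the grip in N (left out, the last holds). Time passes only in rows, so rows that repeat a pose let the fingers close. It gives the time, the measured TCP pose, the force, the opening and the grip force at its end, in the units of the state.
- robot.read_state(): the state, without advancing time (a new reading comes with each control period).
- robot.read_camera(name): name is "side" or "top" or "wrist"; returns the picture (400x640x3 uint8, blue, green, red); there is no depth.
- robot.calibration(name): a dict with "vertical_fov" (degrees; the focal length in pixels is half the picture's height over the tangent of half this angle, whatever the lens; pixels are square), "cx", "cy" (the principal point, pixels), "rvec" (rotation vector, rad) and "tvec" (3), from world to camera coordinates, as OpenCV has them. Camera axes: x right, y down, z forward; pixel columns grow to the right and rows downward; lengths in m; the calibration is good to about 2 mm. A picture is of the moment at which its call begins: read the wrist's pose just before it. calibration takes no time and is no camera call; for the wrist camera it gives the pose at the moment of the call.
- robot.close_job(): hands the job in; it is judged then, once.
Trained networks look in the newest picture that a camera, given by its name, has taken for a name from the list of things; names that differ only in an ending like _2 or _b are one class to them, and where a whole thing is asked for, a point or a joint stands for the part that bears it (a point fixed in the world has none). Each returns a list of dicts, best first, with "conf" (0 to 1); they miss things now and then, are a little off and sometimes report something else, mostly with a low value. They report only what shows in the picture. A call takes as long as a camera call. They do not tell look-alikes from the thing itself.
- robot.recognise(camera, query): "centre" ([x, y, z] in m, in world coordinates, good to about 4 mm: the middle of the surface that is visible of it).
- robot.regions_of(camera, query): "pixels" (400x640 bool, what is visible of it).
- robot.landmark_of(camera, query): "centre" ([x, y, z] in m, in world coordinates, good to about 4 mm: a listed point, or the origin of a listed thing).
The state is a dict: "t": time; "q": joint angles; "dq": joint speeds; "joint_torque": joint torques, N m; "tool_pos": TCP position; "orientation": TCP orientation; "force": force on the tool from outside, world axes, zero at the start; "wrist_torque": the same for the moment, N m; "opening": finger opening in m; "gripper_force": force on a finger pad.
Only numpy, scipy, OpenCV 4.12 (cv2) and the standard library are available. Lean on these libraries where they do the work, as an engineer would, in place of code of your own. Each camera call takes 0.05 s, during which the arm holds its last target. There are 200 camera calls.

## Task

One of the two pattern weights has been left standing on the template jig, in the way of the clamp lever: lift it off and set it down upright in the metal tray beside the other weight. Then take the wooden-handled extension bar, drop its channel over the short clamp lever and swing the lever past its dead point until it is fully closed (never push the lever with the gripper itself), and lay the bar back down flat and right way up on the bench, clear of the jig. Do not tip or drop the weights, drop the bar, or disturb anything else on the bench.

Things in the scene. Friction and masses are not known exactly. Their poses are not given: they have to be found in the camera images.
- jig: fixed white board 200 x 320 x 5 mm with low grey clamp, dark templates, fence. Origin: on the clamp lever's vertical pivot axis, at bench level; board spans x +-100, y -145 to +175 mm; z up. Clamp body 50 x 62 mm, 26 mm high; a 30 mm high spring strut beside it to x = 87; pivot pin top 57 mm up. Templates and fence: y 94 to 165, up to 47 mm high. The weight in the way stands at x -40..15, y -128..-108
- lever (a joint): clamp lever angle: 0 open (start), 1.3 fully closed. It turns about the jig's z axis, closing clockwise from above: it points from the pivot in jig-frame direction -0.995 - value rad (measured from jig x towards jig y). Over-centre: below its dead point at 0.72 a spring (1.1 N m at 0) pushes it back to 0, beyond it the spring snaps it to closed
- lever_mid (a point): on the lever's centre line, 55 mm from the pivot axis, 40 mm above the bench. The lever is a level steel bar 14 mm wide, 20 mm high (30 to 50 mm above the bench), ending 80 mm from the pivot axis; its hub ends at 20 mm
- bar: loose extension bar 210 x 34 mm high, 0.35 kg, flat on the bench. Origin: centre of underside; x from handle end (-105 mm) to channel end (+105); z up. x -105..45: wooden handle 24 mm wide. x 45..105: steel channel 32 mm wide, open at its end and below, slot 22 mm wide, 26 mm deep. Centre of mass x = -10. In use: x points at the pivot, origin 135 mm from its axis, underside 30 mm above bench
- bar_mouth (a point): in the bar's channel: bar frame x = 75 mm, y = 0, 10 mm above the underside. Within 20 mm of lever_mid in plan when the bar straddles the lever well
- tray: fixed aluminium tray for the weights, 230 mm (its x) by 120 mm (its y), 20 mm high, walls and floor 5 mm. Origin: centre of underside; z up. One weight stands in its -x half (about x = -55 mm); its +x half is free
- iron_weight: round dark iron weight, 0.5 to 0.9 kg, 56 mm diameter, 34 mm high, with an upright knob on top, 22 mm diameter, from 36 to 66 mm above the underside. Origin: centre of underside; z up. Either this or the clapper stands on the jig board (5 mm thick); the other is in the tray
- clapper: plain wooden pressing block, the other pattern weight: 90 mm (its x) by 42 mm (its y) by 48 mm high, 0.2 to 0.4 kg. Origin: centre of underside; z up
- tape_case: bystander: white disc, 60 mm diameter, 18 mm high; origin: underside centre
- chalk_tin: bystander: steel disc-shaped tin, 52 mm diameter, 18 mm high; origin: underside centre
- spool: bystander: black thread spool, upright, 34 mm diameter, 42 mm high; origin: underside centre
- cone: bystander: grey thread cone, 72 mm diameter at the foot, 125 mm high; origin: underside centre
- sprayer: bystander: aluminium bottle with black cap, 60 mm diameter, 170 mm high; origin: underside centre
- shears: bystander: shears lying flat, 220 mm long, 13 mm high; blades along +x to 120 mm, grips along -x; origin at the pivot, underside
- chalk_block: bystander: white block 55 x 30 x 14 mm; origin: underside centre
Not all that is in view belongs to the job. Of the things like the clapper, leave any that is blue or yellow; of the rest the smaller one is meant.

How it is judged:
On the way, in this order (a step that is already met when the one before it is completed fails the run):
1. the weight from the jig stands released in the tray with the other, the lever still open (x of iron_weight in the frame of tray between -0.105 and 0.105 m and y of iron_weight in the frame of tray between -0.055 and 0.055 m and z of each of iron_weight, clapper in the frame of tray below 0.009 m and angle between each of iron_weight, clapper's own z axis and vertical below 0.1 rad and linear speed of each of iron_weight, clapper below 0.02 m/s and contact force between the fingers and iron_weight below 0.3 N and x of clapper in the frame of tray between -0.105 and 0.105 m and y of clapper in the frame of tray between -0.055 and 0.055 m and contact force between the fingers and clapper below 0.3 N and value of joint lever below 0.2 rad), for 0.2 s.
2. the lever is carried past its dead point with the bar's channel over it (value of joint lever above 0.75 rad and horizontal distance between bar_mouth and lever_mid below 0.025 m and height (world z) of bar between 0.015 and 0.042 m), for 0.1 s.
At the end, for the whole second after the job is handed in: both weights stand upright (within 0.1 rad) and at rest on the floor of the tray; the lever is closed (above 1.2 of 1.3 rad); the bar lies flat on the bench itself (underside below 4 mm, within 0.08 rad), not touching the jig, at rest and released (x of iron_weight in the frame of tray between -0.105 and 0.105 m and y of iron_weight in the frame of tray between -0.055 and 0.055 m and z of each of iron_weight, clapper in the frame of tray below 0.009 m and angle between each of iron_weight, clapper's own z axis and vertical below 0.1 rad and linear speed of each of iron_weight, clapper, bar below 0.02 m/s and contact force between the fingers and iron_weight below 0.3 N and x of clapper in the frame of tray between -0.105 and 0.105 m and y of clapper in the frame of tray between -0.055 and 0.055 m and contact force between the fingers and clapper below 0.3 N and value of joint lever above 1.2 rad and height (world z) of bar below 0.004 m and angle between bar's own z axis and vertical below 0.08 rad and contact force between the fingers and bar below 0.3 N and contact force between bar and jig below 0.3 N).
It fails at once if a weight is tipped more than 0.6 rad (angle between any of iron_weight, clapper's own z axis and vertical above 0.6 rad).
It fails at once if a weight or the bar is dropped (unheld in the air, more than 35 mm up for a weight, 70 mm for the bar) ((height (world z) of iron_weight above 0.035 m and contact force between the fingers and iron_weight below 0.1 N) or (height (world z) of clapper above 0.035 m and contact force between the fingers and clapper below 0.1 N) or (height (world z) of bar above 0.07 m and contact force between the fingers and bar below 0.1 N)).
It fails at once if the gripper or arm pushes the lever directly (over 2 N) (contact force between any of the fingers, the arm and lever above 2 N).
It fails at once if the bar or the lever rams a weight (over 8 N) (contact force between any of bar, lever and iron_weight above 8 N or contact force between any of bar, lever and clapper above 8 N).
It fails at once if a bystander is moved more than 20 mm or tipped (distance of any of tape_case, chalk_tin, spool, cone, sprayer, shears, chalk_block from where it was at the start of the episode above 0.02 m or angle between any of tape_case, chalk_tin, spool, cone, sprayer, shears, chalk_block's own z axis and vertical above 0.4 rad).
It also fails if it takes over 58 s, if anything falls off the work surface, if the arm or the gripper's body presses on something with over 40 N, if the wrist force passes 120 N, or if a joint passes its speed limit or range.

## Working session

There is one attempt and no reset: what is moved stays moved. The work goes in short steps, Python scripts to look and compute and a tool call to move; the robot and the scene stay as the last step left them, time stands still between calls to the robot, and variables do not carry over. Pictures are saved under pics/ and viewed, at most 10 in all, crops included, and the job is handed in when it is done.

Besides the shell and the picture viewer there is one more tool, called after "Request:" as name(argument=value, ...) on one line, values as JSON. play_rows: Moves the arm, as the interface text tells. Its arguments: {"type":"object","properties":{"increments":{"type":"string"},"force":{"type":"number"}},"required":["increments"]}

```bash
mkdir -p pics; cat > h.py <<'E'
from plant import robot
import numpy as np, cv2
from scipy.spatial.transform import Rotation as R
def cal(n):
    c=robot.calibration(n); f=200/np.tan(np.radians(c["vertical_fov"])/2)
    return f,c["cx"],c["cy"],R.from_rotvec(np.ravel(c["rvec"])).as_matrix(),np.ravel(c["tvec"])
def proj(n,p):
    f,cx,cy,M,t=cal(n); q=np.atleast_2d(p)@M.T+t
    return np.c_[f*q[:,0]/q[:,2]+cx,f*q[:,1]/q[:,2]+cy]
def unproj(n,uv,z):
    f,cx,cy,M,t=cal(n); uv=np.atleast_2d(uv)
    d=np.c_[(uv[:,0]-cx)/f,(uv[:,1]-cy)/f,np.ones(len(uv))]@M
    o=-M.T@t; return o+d*((z-o[2])/d[:,2])[:,None]
def tool():
    s=robot.read_state(); return np.array(s["tool_pos"]),R.from_rotvec(s["orientation"])
def shift(p):  # world target -> tool mm
    a,r=tool(); return r.inv().apply(np.array(p)-a)*1000
E
python3 - <<'E'
from h import *
np.set_printoptions(precision=3,suppress=True)
for c in ["top","side"]:
    cv2.imwrite(f"pics/{c}0.png",robot.read_camera(c))
    f,cx,cy,M,t=cal(c); print(c,-M.T@t,f)
    for q in ["jig","lever_mid","bar","bar_mouth","tray","iron_weight","clapper"]:
        print(q,[(np.round(d["centre"],3),round(d["conf"],2)) for d in robot.landmark_of(c,q)][:4])
print(tool()[0],tool()[1].as_matrix())
E
```

```text
top [ 0.343 -0.014  1.274] 365.0039106683635
jig [(array([0.569, 0.164, 0.   ]), 0.93)]
lever_mid [(array([0.594, 0.111, 0.042]), 0.73), (array([0.357, 0.326, 0.002]), 0.27)]
bar [(array([ 0.532, -0.125,  0.003]), 0.84)]
bar_mouth [(array([ 0.603, -0.105,  0.006]), 0.97)]
tray [(array([ 0.506, -0.362,  0.   ]), 0.81), (array([ 0.712, -0.276,  0.003]), 0.57)]
iron_weight [(array([ 0.458, -0.358,  0.004]), 0.6), (array([ 0.799, -0.016, -0.001]), 0.31)]
clapper [(array([0.547, 0.034, 0.003]), 0.92), (array([ 0.716, -0.127, -0.002]), 0.91), (array([ 0.225, -0.27 ,  0.003]), 0.58), (array([0.19 , 0.341, 0.   ]), 0.55)]
side [ 0.394 -0.993  0.595] 427.05953033369065
jig [(array([0.569, 0.158, 0.003]), 0.95)]
lever_mid [(array([0.593, 0.112, 0.039]), 0.49)]
bar [(array([ 0.536, -0.126,  0.005]), 0.88), (array([ 0.45 , -0.36 ,  0.004]), 0.66)]
bar_mouth [(array([ 0.604, -0.106,  0.009]), 0.82)]
tray [(array([ 0.512, -0.36 ,  0.003]), 0.66)]
iron_weight [(array([ 0.452, -0.357,  0.003]), 0.73), (array([ 0.536, -0.128,  0.005]), 0.36)]
clapper [(array([ 0.717, -0.133, -0.001]), 0.76), (array([0.186, 0.342, 0.001]), 0.74), (array([ 0.226, -0.267, -0.003]), 0.67), (array([0.544, 0.042, 0.006]), 0.57)]
[ 0.257 -0.542  0.219] [[ 0.904  0.428  0.   ]
 [ 0.428 -0.904 -0.   ]
 [ 0.     0.    -1.   ]]
```

View pics/top0.png

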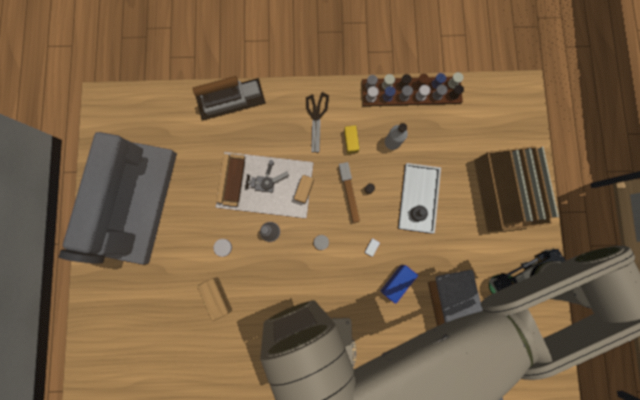

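View pics/side0.png

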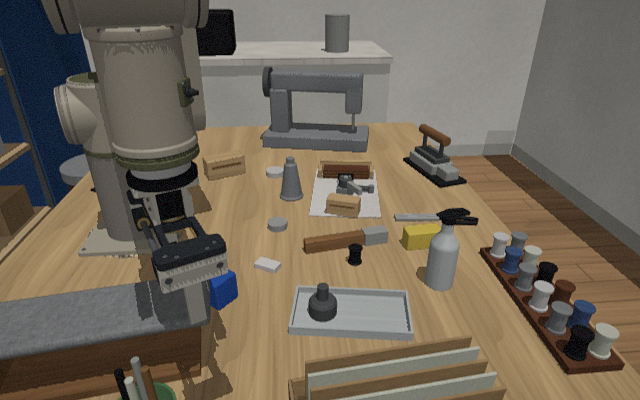

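The top picture shows three wooden or coloured blocks besides the one on the jig: jig block (303,188), plain wood (213,298), blue (400,284) and yellow (351,138). Blue and yellow are out, so the two wooden ones have to be compared in size. I'll measure both and confirm in a crop.

```bash
python3 - <<'E'
from h import *
np.set_printoptions(precision=3,suppress=True)
im=robot.read_camera("top")
def rect(q,z):
    for d in robot.regions_of("top",q)[:5]:
        m=d["pixels"]; ys,xs=np.nonzero(m)
        if len(xs)<15: continue
        w=unproj("top",np.c_[xs,ys],z)[:,:2].astype(np.float32)*1000
        (c,s,a)=cv2.minAreaRect(w)
        print(q,round(d["conf"],2),"px",xs.mean().round(),ys.mean().round(),"c",np.round(c),"size",np.round(s),"ang",round(a,1),"n",len(xs))
rect("clapper",.05);rect("jig",.005);rect("bar",.034);rect("tray",.02);rect("iron_weight",.03)
for q in ["spool","cone","chalk_tin","chalk_block","tape_case","shears","sprayer"]:
    print(q,[(d["centre"],round(d["conf"],2)) for d in robot.landmark_of("top",q)][:2])
a=cv2.resize(im[140:330,190:350],None,fx=3,fy=3,interpolation=cv2.INTER_CUBIC)
cv2.imwrite("pics/crop0.png",a)
E
```

```text
clapper 0.89 px 303.0 189.0 c [540.  39.] size [42. 90.] ang 68.0 n 317
clapper 0.85 px 214.0 299.0 c [186. 338.] size [129.  78.] ang 24.7 n 953
clapper 0.75 px 399.0 283.0 c [ 219. -267.] size [ 66. 121.] ang 49.2 n 738
clapper 0.7 px 351.0 140.0 c [ 708. -130.] size [102.  48.] ang 4.8 n 375
clapper 0.7 px 419.0 213.0 c [ 446. -347.] size [58. 51.] ang 88.4 n 237
jig 0.88 px 261.0 184.0 c [568. 181.] size [319. 201.] ang 81.7 n 4699
bar 0.84 px 348.0 191.0 c [ 527. -119.] size [212.  40.] ang 11.6 n 541
tray 0.9 px 419.0 196.0 c [ 505. -361.] size [133. 235.] ang 79.9 n 2238
tray 0.7 px 303.0 189.0 c [545.  39.] size [48. 96.] ang 70.4 n 351
iron_weight 0.74 px 418.0 213.0 c [ 448. -352.] size [59. 51.] ang 88.4 n 232
spool [([0.5442, -0.1873, 0.002], 0.58)]
cone [([0.3645, -0.0227, -0.0013], 0.7), ([0.4029, 0.1626, -0.0009], 0.62)]
chalk_tin [([0.3617, -0.0211, -0.0017], 0.65), ([0.7134, -0.281, -0.0008], 0.34)]
chalk_block [([0.3404, -0.1921, -0.0038], 0.57)]
tape_case [([0.3568, 0.3245, -0.0005], 0.83)]
shears [([0.7981, -0.014, -0.0028], 0.78)]
sprayer [([0.7118, -0.2803, 0.0001], 0.72), ([0.5435, -0.1883, 0.0014], 0.18)]
```

View pics/crop0.png

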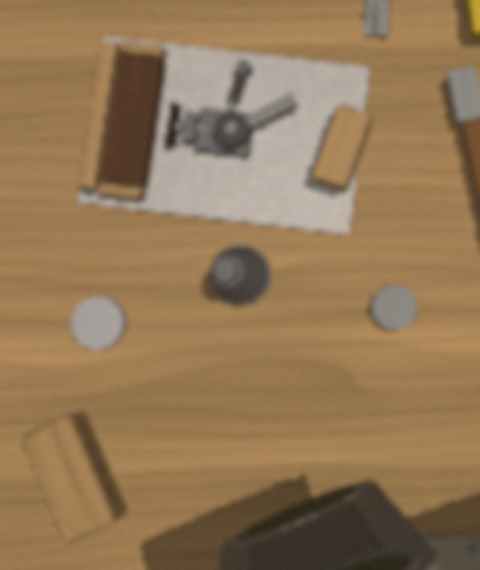

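The crop shows two candidates: the jig block at crop (342,147) = top (304,189), measured 90x42 mm, and the loose wooden block at crop (75,475) = top (214,299), about 129x78 mm. The jig one is the smaller, matches the given size and stands on the jig, so it is the clapper. Next I move above it.

Request:
play_rows(increments="505 -404 30 47 -0.4;505 -404 30 47 -0.4;505 -404 30 47 -0.4;505 -404 30 47 -0.4;505 -404 30 47 -0.4;505 -404 30 47 -0.4;505 -404 30 47 -0.4;505 -404 30 47 -0.4;505 -404 30 47 -0.4;505 -404 30 47 -0.4;505 -404 30 47 -0.4;505 -404 30 47 -0.4;505 -404 30 47 -0.4;505 -404 30 47 -0.4;505 -404 30 47 -0.4;505 -404 30 47 -0.4")

```text
t: 3.05
tool_pos: [0.5401, 0.038, 0.1886]
orientation: [3.085, -0.591, -0.0]
force: [0.5, -0.6, 0.1]
opening: 0.0648
gripper_force: 0.0
```

```bash
cat >> h.py <<'E'
def rect(cam,q,z,k=3):
    for d in robot.regions_of(cam,q)[:k]:
        m=d["pixels"]; ys,xs=np.nonzero(m)
        if len(xs)<15: continue
        w=unproj(cam,np.c_[xs,ys],z)[:,:2].astype(np.float32)*1000
        (c,s,a)=cv2.minAreaRect(w)
        print(q,round(d["conf"],2),"px",xs.mean().round(),ys.mean().round(),"c",np.round(c),"size",np.round(s),"ang",round(a,1),"n",len(xs))
def lm(cam,*qs):
    for q in qs: print(cam,q,[(np.round(d["centre"],3),round(d["conf"],2)) for d in robot.landmark_of(cam,q)][:2])
def st():
    s=robot.read_state(); y=R.from_rotvec(s["orientation"]).as_matrix()[:,1]
    print("t",round(s["t"],2),"tcp",np.round(s["tool_pos"],4),"yaw_y",round(np.degrees(np.arctan2(y[1],y[0])),1),"open",round(s["opening"],4),"F",np.round(s["force"],1),"g",round(s["gripper_force"],1),"q",np.round(s["q"],2))
E
python3 - <<'E'
from h import *
st()
cv2.imwrite("pics/w1.png",robot.read_camera("wrist"))
rect("wrist","clapper",.053,2);rect("wrist","jig",.005,1)
lm("wrist","clapper","jig","lever_mid")
E
```

```text
t 3.05 tcp [0.5401 0.038  0.1886] yaw_y -111.7 open 0.0648 F [ 0.5 -0.6  0.1] g 0.0 q [-0.02 -0.01  1.69 -0.    1.46  1.93]
clapper 0.86 px 319.0 176.0 c [549.  37.] size [42. 92.] ang 69.1 n 4327
jig 0.6 px 175.0 182.0 c [574. 192.] size [351. 200.] ang 81.3 n 48417
wrist clapper [(array([0.549, 0.038, 0.004]), 0.84), (array([0.574, 0.164, 0.003]), 0.32)]
wrist jig [(array([0.571, 0.164, 0.004]), 0.67)]
wrist lever_mid [(array([0.594, 0.11 , 0.038]), 0.96)]
```

View pics/w1.png

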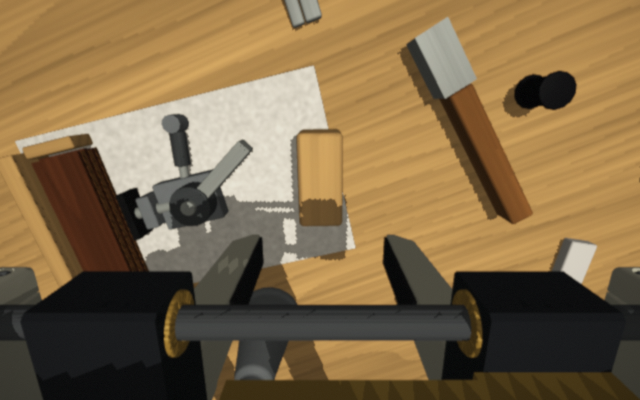

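The wrist picture shows the clapper at (319,176), square to the fingers and centred between them, with the lever tip at (248,145) clear of the left finger. Descending to grip.

Request:
play_rows(increments="6 -2 50 0 -0.4;6 -2 90 0 -0.4;6 -2 120 0 -0.4;6 -2 145 0 -0.4;6 -2 160 0 -0.4;6 -2 170 0 -0.4;6 -2 170 0 0.3;6 -2 170 0 0.3;6 -2 170 0 0.3;6 -2 170 0 0.3;6 -2 170 0 0.3;6 -2 170 0 0.3", force=25)

```text
t: 4.55
tool_pos: [0.5479, 0.0383, 0.0202]
orientation: [-3.085, 0.591, -0.004]
force: [-1.1, 0.4, 5.7]
opening: 0.0419
gripper_force: 25.0
```

```bash
python3 - <<'E'
from h import *
st()
rect("top","tray",.02,1);lm("top","tray");lm("side","tray","iron_weight","lever_mid")
E
```

```text
t 4.55 tcp [0.5479 0.0383 0.0202] yaw_y -111.7 open 0.0419 F [-1.1  0.4  5.7] g 25.0 q [-0.02  0.18  1.81 -0.    1.14  1.93]
tray 0.9 px 419.0 196.0 c [ 505. -361.] size [133. 235.] ang 79.9 n 2238
top tray [(array([ 0.508, -0.361,  0.002]), 0.95)]
side tray [(array([ 0.512, -0.36 ,  0.003]), 0.66)]
side iron_weight [(array([ 0.452, -0.357,  0.003]), 0.73), (array([ 0.536, -0.128,  0.005]), 0.36)]
side lever_mid [(array([0.593, 0.112, 0.039]), 0.49)]
```

Request:
play_rows(increments="0 0 -30 0 0.3;0 0 -70 0 0.3;20 40 -100 0 0.3;158 372 -100 -15 0.3;158 372 -100 -15 0.3;158 372 -100 -15 0.3;158 372 -100 -15 0.3;158 372 -100 -15 0.3;158 372 -100 -15 0.3;158 372 -100 -15 0.3;158 372 -100 -15 0.3;158 372 -100 -15 0.3;158 372 -100 -15 0.3;158 372 -100 -15 0.3")

```text
t: 6.2
tool_pos: [0.556, -0.3641, 0.1182]
orientation: [-3.135, 0.181, 0.001]
force: [-0.4, -0.2, -3.6]
opening: 0.0419
gripper_force: 25.0
```

```bash
python3 - <<'E'
from h import *
st()
cv2.imwrite("pics/w2.png",robot.read_camera("wrist"))
lm("wrist","tray","iron_weight","clapper")
rect("wrist","tray",.02,1)
E
```

```text
t 6.2 tcp [ 0.556  -0.3641  0.1182] yaw_y -96.6 open 0.0419 F [-0.4 -0.2 -3.6] g 25.0 q [-0.66  0.37  1.4   0.    1.38  1.03]
wrist tray [(array([ 0.532, -0.12 ,  0.003]), 0.46)]
wrist iron_weight []
wrist clapper [(array([ 0.556, -0.364,  0.102]), 0.69)]
tray 0.87 px 337.0 172.0 c [ 508. -364.] size [120. 231.] ang 80.4 n 12699
```

View pics/w2.png

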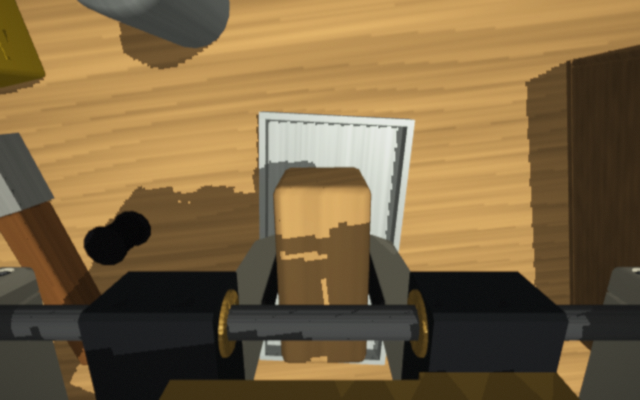

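The wrist picture shows the clapper over the free half of the tray (tray rim corners (260,115), (412,122)), with a yaw difference of about 3°. Lowering and releasing.

Request:
play_rows(increments="2 6 40 3 0.3;2 6 70 3 0.3;2 6 85 3 0.3;2 6 93 3 0.3;2 6 97 3 0.3;2 6 98 3 0.3;2 6 98 3 0.3;2 6 98 3 -0.12;2 6 98 3 -0.12;2 6 98 3 -0.12;2 6 98 3 -0.12")

```text
t: 7.55
tool_pos: [0.5576, -0.3721, 0.0212]
orientation: [3.13, -0.265, 0.001]
force: [-0.2, 0.4, -0.0]
opening: 0.0518
gripper_force: 0.0
```

```bash
python3 - <<'E'
from h import *
st()
lm("top","bar","bar_mouth","clapper"); lm("side","bar","bar_mouth"); rect("top","bar",.034,1)
E
```

```text
t 7.55 tcp [ 0.5576 -0.3721  0.0212] yaw_y -99.7 open 0.0518 F [-0.2  0.4 -0. ] g 0.0 q [-0.66  0.48  1.44  0.    1.22  1.07]
top bar [(array([ 0.531, -0.123,  0.003]), 0.91)]
top bar_mouth [(array([ 0.604, -0.108,  0.006]), 0.78)]
top clapper [(array([ 0.188,  0.343, -0.001]), 0.88), (array([ 0.225, -0.271,  0.005]), 0.84)]
side bar [(array([ 0.536, -0.126,  0.005]), 0.88), (array([ 0.45 , -0.36 ,  0.004]), 0.66)]
side bar_mouth [(array([ 0.604, -0.106,  0.009]), 0.82)]
bar 0.84 px 348.0 191.0 c [ 527. -119.] size [212.  40.] ang 11.6 n 541
```

Request:
play_rows(increments="0 0 -30 0 -0.12;0 0 -80 0 -0.12;0 0 -120 0 -0.12;-102 -225 -149 -23 -0.12;-102 -225 -149 -23 -0.12;-102 -225 -149 -23 -0.12;-102 -225 -149 -23 -0.12;-102 -225 -149 -23 -0.12;-102 -225 -149 -23 -0.12;-102 -225 -149 -23 -0.12;-102 -225 -149 -23 -0.12")

```text
t: 8.95
tool_pos: [0.4949, -0.1336, 0.1697]
orientation: [3.12, 0.364, 0.0]
force: [0.1, -0.0, 0.5]
opening: 0.0523
gripper_force: 0.0
```

```bash
python3 - <<'E'
from h import *
st()
im=robot.read_camera("wrist");cv2.imwrite("pics/w3.png",im)
lm("wrist","bar","bar_mouth","jig","lever_mid","spool")
rect("wrist","bar",.034,1)
lm("top","clapper","iron_weight");rect("top","clapper",.05,5)
E
```

```text
t 8.95 tcp [ 0.4949 -0.1336  0.1697] yaw_y -76.7 open 0.0523 F [ 0.1 -0.   0.5] g 0.0 q [-0.36 -0.08  1.79 -0.    1.43  0.98]
wrist bar [(array([ 0.531, -0.12 ,  0.002]), 0.67)]
wrist bar_mouth [(array([ 0.606, -0.106,  0.007]), 0.7)]
wrist jig [(array([0.57 , 0.165, 0.002]), 0.57)]
wrist lever_mid [(array([0.593, 0.112, 0.038]), 0.93), (array([ 0.546, -0.187,  0.   ]), 0.42)]
wrist spool [(array([ 0.549, -0.191,  0.001]), 0.65)]
bar 0.9 px 318.0 122.0 c [ 531. -119.] size [208.  32.] ang 10.1 n 6902
top clapper [(array([ 0.188,  0.343, -0.001]), 0.88), (array([ 0.225, -0.271,  0.005]), 0.84)]
top iron_weight [(array([ 0.454, -0.357,  0.003]), 0.66), (array([ 0.531, -0.121,  0.003]), 0.25)]
clapper 0.89 px 303.0 189.0 c [540.  39.] size [42. 90.] ang 68.0 n 317
clapper 0.85 px 214.0 299.0 c [186. 338.] size [129.  78.] ang 24.7 n 953
clapper 0.75 px 399.0 283.0 c [ 219. -267.] size [ 66. 121.] ang 49.2 n 738
clapper 0.7 px 351.0 140.0 c [ 708. -130.] size [102.  48.] ang 4.8 n 375
clapper 0.7 px 419.0 213.0 c [ 446. -347.] size [58. 51.] ang 88.4 n 237
```

View pics/w3.png

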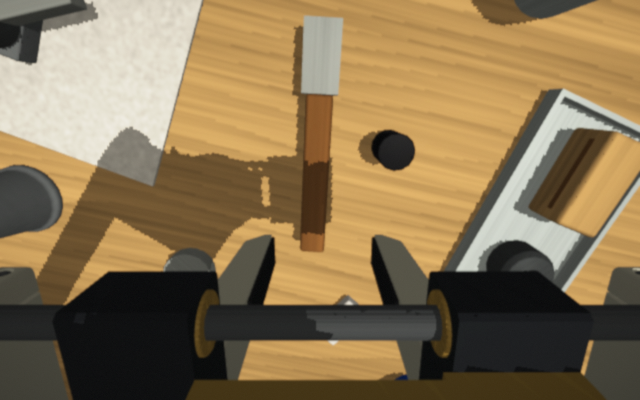

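The wrist picture shows the clapper standing in the tray beside the iron weight (590,190). The bar lies between (322,20) and (312,250), turned about 3° from the tool, and the spool at (393,150) is clear of the fingers. Gripping the handle now.

Request:
play_rows(increments="-2 -6 50 3 -0.12;-2 -6 95 3 -0.12;-2 -6 130 3 -0.12;-2 -6 150 3 -0.12;-2 -6 160 3 -0.12;-2 -6 164 3 -0.12;-2 -6 164 3 0.8;-2 -6 164 3 0.8;-2 -6 164 3 0.8;-2 -6 164 3 0.8;-2 -6 164 3 0.8;-2 -6 164 3 0.8;-2 -6 164 3 0.8", force=55)

```text
t: 10.75
tool_pos: [0.4921, -0.1277, 0.0067]
orientation: [3.128, 0.282, 0.002]
force: [-1.0, 1.5, 6.2]
opening: 0.0239
gripper_force: 55.0
```

```bash
python3 - <<'E'
from h import *
st()
for c in ["top","side"]:
    robot.read_camera(c); lm(c,"bar","bar_mouth","clapper","iron_weight","lever_mid","jig")
E
```

```text
t 10.75 tcp [ 0.4921 -0.1277  0.0067] yaw_y -79.7 open 0.0239 F [-1.   1.5  6.2] g 55.0 q [-0.35  0.1   1.93  0.    1.11  1.04]
top bar []
top bar_mouth [(array([ 0.603, -0.106,  0.004]), 0.67)]
top clapper [(array([ 0.559, -0.378,  0.003]), 0.94), (array([ 0.721, -0.126,  0.   ]), 0.83)]
top iron_weight [(array([ 0.456, -0.354,  0.004]), 0.69)]
top lever_mid [(array([0.594, 0.11 , 0.043]), 0.64)]
top jig [(array([ 0.711, -0.279, -0.001]), 0.73), (array([0.57 , 0.161, 0.003]), 0.6)]
side bar [(array([ 0.534, -0.126,  0.005]), 0.9)]
side bar_mouth [(array([ 0.606, -0.106,  0.01 ]), 0.67)]
side clapper [(array([ 0.716, -0.135, -0.   ]), 0.94), (array([ 0.223, -0.267, -0.003]), 0.7)]
side iron_weight [(array([ 0.451, -0.357,  0.003]), 0.74)]
side lever_mid [(array([ 0.805, -0.014, -0.001]), 0.59), (array([0.594, 0.11 , 0.04 ]), 0.53)]
side jig [(array([0.566, 0.16 , 0.002]), 0.74), (array([0.594, 0.11 , 0.037]), 0.72)]
```

Request:
play_rows(increments="0 0 -25 0 0.8;0 0 -60 0 0.8;0 0 -90 0 0.8;176 -102 -90 -106 0.8;176 -102 -90 -106 0.8;176 -102 -90 -106 0.8;176 -102 -90 -106 0.8;176 -102 -90 -106 0.8;176 -102 -90 -106 0.8;176 -102 -90 -106 0.8;176 -102 -90 -106 0.8;176 -102 -90 -106 0.8;176 -102 -90 -106 0.8;176 -102 -90 -106 0.8;176 -102 -90 -106 0.8;176 -102 -90 -106 0.8;176 -102 -90 -106 0.8;176 -102 -90 -106 0.8")

```text
t: 13.25
tool_pos: [0.6457, 0.0043, 0.095]
orientation: [-1.66, -2.666, 0.001]
force: [-0.0, -0.6, -2.9]
opening: 0.0239
gripper_force: 55.0
```

```bash
python3 - <<'E'
from h import *
st()
a=robot.read_camera("wrist"); lm("wrist","bar","bar_mouth","lever_mid","jig")
b=robot.read_camera("top"); lm("top","bar","bar_mouth","lever_mid","jig")
c=robot.read_camera("side"); lm("side","bar","bar_mouth","lever_mid")
# expected projections: pivot-line, lever tip and bar line in wrist
P=np.array([.5693,.161]); d=np.array([.443,-.8965])
print(proj("wrist",[[*(P+d*r),.05] for r in (0,.055,.08)]).round())
cv2.imwrite("pics/w4.png",a)
cv2.imwrite("pics/s4.png",cv2.resize(c[150:290,260:440],None,fx=4,fy=4,interpolation=cv2.INTER_CUBIC))
E
```

```text
t 13.25 tcp [0.6457 0.0043 0.095 ] yaw_y 26.2 open 0.0239 F [-0.  -0.6 -2.9] g 55.0 q [-0.07  0.34  1.48 -0.    1.33 -0.53]
wrist bar [(array([0.627, 0.042, 0.088]), 0.98)]
wrist bar_mouth [(array([0.596, 0.107, 0.098]), 0.66)]
wrist lever_mid [(array([ 0.546, -0.188,  0.003]), 0.27)]
wrist jig []
top bar [(array([0.627, 0.034, 0.09 ]), 0.69), (array([0.404, 0.161, 0.   ]), 0.18)]
top bar_mouth [(array([0.591, 0.108, 0.09 ]), 0.55), (array([0.628, 0.035, 0.091]), 0.46)]
top lever_mid [(array([0.595, 0.113, 0.046]), 0.6)]
top jig [(array([0.572, 0.163, 0.   ]), 0.65)]
side bar [(array([0.627, 0.033, 0.094]), 0.61)]
side bar_mouth [(array([0.595, 0.107, 0.102]), 0.94), (array([ 0.545, -0.192,  0.002]), 0.72)]
side lever_mid [(array([0.591, 0.112, 0.038]), 0.57)]
[[325. -90.]
 [325.  25.]
 [324.  72.]]
```

View pics/w4.png

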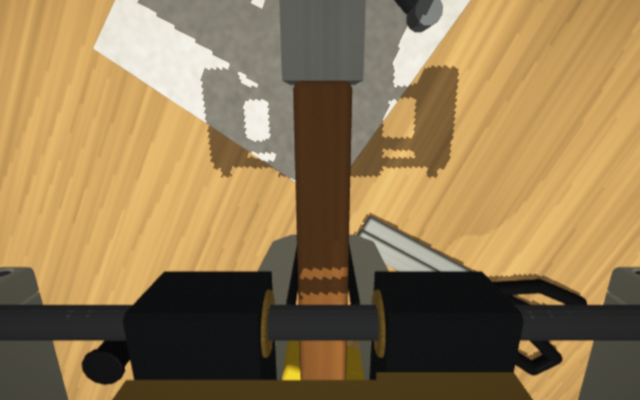

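The wrist picture shows the channel at columns 281–365 (centre 323) and the lever projects to column 325, so it is aligned within 2 mm. Lowering in two steps with a force check.

Request:
play_rows(increments="0 0 20 0 0.8;0 0 30 0 0.8;0 0 38 0 0.8;0 0 42 0 0.8;0 0 45 0 0.8;0 0 45 0 0.8")

```text
t: 14.55
tool_pos: [0.6461, 0.0043, 0.0505]
orientation: [-1.657, -2.669, 0.0]
force: [0.2, -0.4, -4.2]
opening: 0.0238
gripper_force: 55.0
```

Request:
play_rows(increments="0 0 5 0 0.8;0 0 10 0 0.8;0 0 12 0 0.8;0 0 12 0 0.8")

```text
t: 14.95
tool_pos: [0.6457, 0.0044, 0.038]
orientation: [-1.657, -2.668, 0.001]
force: [-1.2, -0.1, -4.2]
opening: 0.0236
gripper_force: 55.0
```

```bash
python3 - <<'E'
from h import *
np.set_printoptions(suppress=True,precision=1)
st()
for c in ["top","side"]:
    b=robot.read_camera(c); lm(c,"bar","bar_mouth","lever_mid")
cv2.imwrite("pics/s5.png",cv2.resize(b[150:250,270:430],None,fx=5,fy=5,interpolation=cv2.INTER_CUBIC))
a,r=tool(); x=r.as_matrix()[:,0]; P=np.array([.5693,.161,a[2]])
rel=a-P; rad=np.hypot(*rel[:2]); print("radius",rad*1000,"ang",np.degrees(np.arctan2(rel[1],rel[0])),"tool x ang",np.degrees(np.arctan2(x[1],x[0])))
for k in range(0,91,6):
    w=R.from_euler("z",-k,degrees=True); p=P+w.apply(rel)
    print(k,shift(p))
E
```

```text
t 14.95 tcp [0.6 0.  0. ] yaw_y 26.3 open 0.0236 F [-1.2 -0.1 -4.2] g 55.0 q [-0.1  0.4  1.5 -0.   1.2 -0.5]
top bar [(array([0.6, 0. , 0. ]), 0.75), (array([0.6, 0.2, 0. ]), 0.59)]
top bar_mouth [(array([ 0.5, -0.2,  0. ]), 0.6), (array([0.6, 0.1, 0. ]), 0.59)]
top lever_mid [(array([0.6, 0.1, 0. ]), 0.39), (array([0.6, 0.1, 0. ]), 0.31)]
side bar [(array([0.6, 0. , 0. ]), 0.6)]
side bar_mouth [(array([0.6, 0.1, 0. ]), 0.57)]
side lever_mid [(array([0.6, 0.1, 0. ]), 0.64)]
radius 174.5950470232621 ang -63.82757597809628 tool x ang 116.31149847970002
0 [-0. -0.  0.]
6 [  1.  -18.2  -0. ]
12 [  3.9 -36.3  -0. ]
18 [  8.7 -53.9  -0. ]
24 [ 15.3 -71.   -0. ]
30 [ 23.6 -87.2  -0. ]
36 [  33.6 -102.5   -0. ]
42 [  45.1 -116.7   -0. ]
48 [  58.1 -129.6   -0. ]
54 [  72.3 -141.1   -0.1]
60 [  87.7 -151.    -0.1]
66 [ 104.  -159.2   -0.1]
72 [ 121.  -165.8   -0.1]
78 [ 138.7 -170.4   -0.1]
84 [ 156.8 -173.3   -0.1]
90 [ 175.  -174.2   -0.1]
```

View pics/s5.png

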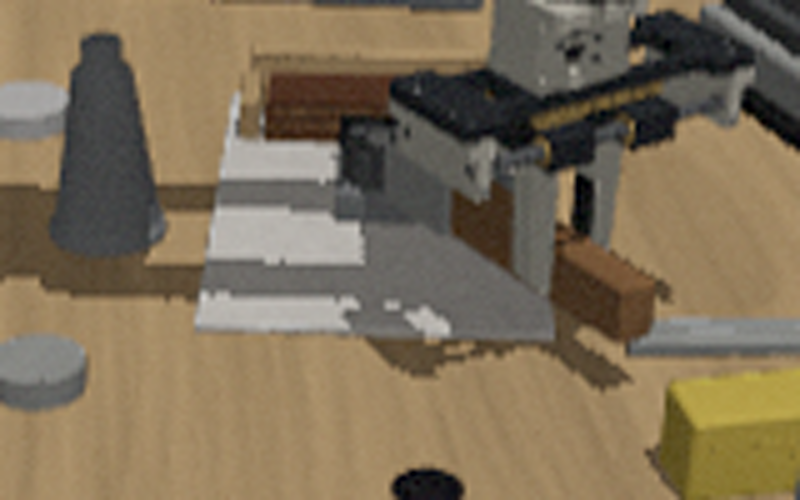

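The side crop shows the bar level, with its channel over the lever under the gripper and the cone at left (105,150) clear. Starting the swing to 36°.

Request:
play_rows(increments="0.3 -9 0 3 0.8;1 -18 0 6 0.8;2 -27 0 9 0.8;4 -36 0 12 0.8;6 -45 0 15 0.8;9 -54 0 18 0.8;12 -63 0 21 0.8;15 -71 0 24 0.8;19 -79 0 27 0.8;24 -87 0 30 0.8;28 -95 0 33 0.8;34 -103 0 36 0.8;34 -103 0 36 0.8")

```text
t: 16.65
tool_pos: [0.5406, -0.0113, 0.04]
orientation: [2.401, 2.02, 0.005]
force: [6.6, -3.1, -4.6]
opening: 0.0238
gripper_force: 55.2
```

```bash
python3 - <<'E'
from h import *
st()
for c in ["top","wrist","side"]:
    b=robot.read_camera(c); lm(c,"bar","bar_mouth","lever_mid")
P=np.array([.5693,.161]); a,r=tool(); x=r.as_matrix()[:,0]; d=a[:2]-P
print(np.hypot(*d),np.degrees(np.arctan2(d[1],d[0])),np.degrees(np.arctan2(x[1],x[0])))
E
```

```text
t 16.65 tcp [ 0.5406 -0.0113  0.04  ] yaw_y -9.9 open 0.0238 F [ 6.6 -3.1 -4.6] g 55.2 q [-0.12  0.13  1.83 -0.    1.18  0.06]
top bar [(array([0.548, 0.025, 0.037]), 0.61)]
top bar_mouth [(array([0.559, 0.104, 0.037]), 0.77), (array([ 0.356,  0.322, -0.002]), 0.54)]
top lever_mid [(array([0.567, 0.107, 0.042]), 0.45)]
wrist bar [(array([0.548, 0.028, 0.033]), 0.98)]
wrist bar_mouth [(array([0.566, 0.101, 0.041]), 0.81)]
wrist lever_mid []
side bar [(array([0.552, 0.021, 0.036]), 0.87)]
side bar_mouth [(array([0.562, 0.104, 0.046]), 0.64)]
side lever_mid []
0.1748028855163529 -99.31955302314917 80.25605511272181
```

Request:
play_rows(increments="0.3 -9 1 3 0.8;1 -18 2 6 0.8;2 -27 2 9 0.8;4 -36 2 12 0.8;6 -45 2 15 0.8;9 -54 2 18 0.8;12 -63 2 21 0.8;15 -71 2 24 0.8;19 -79 2 27 0.8;24 -87 2 30 0.8;28 -95 2 33 0.8;34 -103 2 36 0.8;37 -107 2 37.5 0.8;37 -107 2 37.5 0.8")

```text
t: 18.65
tool_pos: [0.4392, 0.0441, 0.0368]
orientation: [2.925, 1.147, 0.0]
force: [-0.4, 0.2, -3.5]
opening: 0.0238
gripper_force: 54.8
```

```bash
python3 - <<'E'
from h import *
st()
for c in ["wrist","side","top"]:
    b=robot.read_camera(c); lm(c,"bar","bar_mouth","lever_mid")
cv2.imwrite("pics/t6.png",cv2.resize(b[130:270,210:370],None,fx=4,fy=4,interpolation=cv2.INTER_CUBIC))
E
```

```text
t 18.65 tcp [0.4392 0.0441 0.0368] yaw_y -47.2 open 0.0238 F [-0.4  0.2 -3.5] g 54.8 q [-0.02 -0.13  2.1   0.    1.18  0.81]
wrist bar [(array([0.469, 0.074, 0.028]), 0.93), (array([0.403, 0.161, 0.002]), 0.55)]
wrist bar_mouth [(array([0.524, 0.122, 0.038]), 0.59)]
wrist lever_mid [(array([0.405, 0.159, 0.002]), 0.57)]
side bar [(array([0.47 , 0.068, 0.036]), 0.93)]
side bar_mouth [(array([0.525, 0.123, 0.039]), 0.56)]
side lever_mid [(array([0.531, 0.125, 0.038]), 0.5), (array([ 0.342, -0.188,  0.002]), 0.48)]
top bar [(array([0.573, 0.161, 0.001]), 0.56)]
top bar_mouth [(array([ 0.71, -0.28,  0.  ]), 0.53), (array([ 0.343, -0.19 , -0.   ]), 0.37)]
top lever_mid [(array([0.532, 0.127, 0.046]), 0.61)]
```

View pics/t6.png

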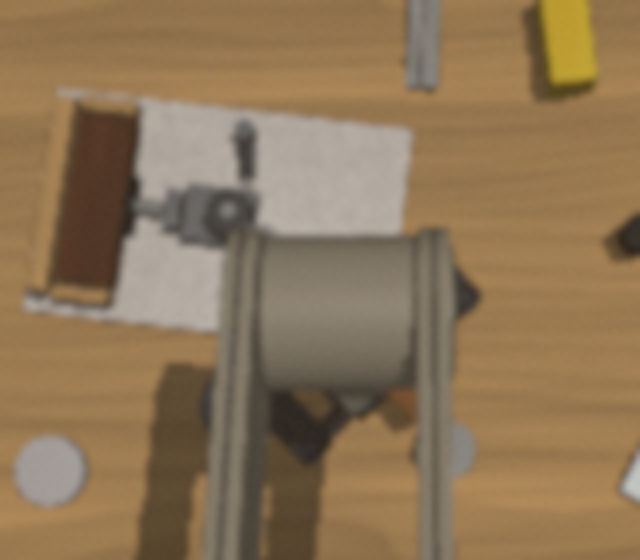

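The top crop shows the gripper over the swung bar, with the lever itself hidden. The networks put lever_mid at (0.531,0.126), which is a lever angle of about 1.29 rad, and the wrist force is near zero, so the lever is closed. Lifting the bar off and carrying it back to its free spot.

Request:
play_rows(increments="0 0 -15 0 0.8;0 0 -35 0 0.8;0 0 -60 0 0.8;0 0 -75 0 0.8;-72 156 -75 32.5 0.8;-72 156 -75 32.5 0.8;-72 156 -75 32.5 0.8;-72 156 -75 32.5 0.8;-72 156 -75 32.5 0.8;-72 156 -50 32.5 0.8;-72 156 -20 32.5 0.8;-72 156 0 32.5 0.8;-72 156 12 32.5 0.8;-72 156 20 32.5 0.8;-72 156 25 32.5 0.8;-72 156 25 32.5 0.8")

```text
t: 20.85
tool_pos: [0.4929, -0.1197, 0.0117]
orientation: [3.129, 0.283, 0.0]
force: [0.5, -0.1, -4.2]
opening: 0.0236
gripper_force: 54.8
```

```bash
python3 - <<'E'
from h import *
st()
for c in ["side","top"]:
    b=robot.read_camera(c); lm(c,"bar","bar_mouth","lever_mid","spool")
E
```

```text
t 20.85 tcp [ 0.4929 -0.1197  0.0117] yaw_y -79.7 open 0.0236 F [ 0.5 -0.1 -4.2] g 54.8 q [-0.34  0.09  1.93 -0.    1.12  1.05]
side bar [(array([ 0.537, -0.121,  0.01 ]), 0.6)]
side bar_mouth [(array([ 0.606, -0.1  ,  0.016]), 0.77)]
side lever_mid [(array([0.526, 0.127, 0.038]), 0.61)]
side spool [(array([ 0.555, -0.365,  0.006]), 0.74), (array([ 0.542, -0.19 , -0.001]), 0.67)]
top bar []
top bar_mouth [(array([ 0.605, -0.101,  0.01 ]), 0.58)]
top lever_mid [(array([0.527, 0.126, 0.042]), 0.65)]
top spool []
```

Lever closed. Lowering the last 5 mm, releasing, and rising.

Request:
play_rows(increments="0 0 2 0 0.8;0 0 4 0 0.8;0 0 5 0 0.8;0 0 5 0 0.8;0 0 5 0 0.2;0 0 5 0 0.0;0 0 5 0 0.0;0 0 5 0 0.0;0 0 -15 0 0.0;0 0 -50 0 0.0;0 0 -100 0 0.0;-30 0 -150 0 0.0;-30 0 -150 0 0.0;-30 0 -150 0 0.0")

```text
t: 22.75
tool_pos: [0.4643, -0.1258, 0.164]
orientation: [3.127, 0.281, 0.007]
force: [-0.2, 0.0, -0.2]
opening: 0.0465
gripper_force: 0.0
```

```bash
python3 - <<'E'
from h import *
st()
for c in ["side","top","wrist"]:
    b=robot.read_camera(c); lm(c,"bar","bar_mouth","lever_mid","clapper","iron_weight")
    cv2.imwrite(f"pics/{c}9.png",b)
E
```

```text
t 22.75 tcp [ 0.4643 -0.1258  0.164 ] yaw_y -79.7 open 0.0465 F [-0.2  0.  -0.2] g 0.0 q [-0.37 -0.17  1.88  0.    1.42  1.02]
side bar [(array([ 0.536, -0.118,  0.004]), 0.79)]
side bar_mouth [(array([ 0.604, -0.101,  0.014]), 0.79)]
side lever_mid [(array([0.527, 0.127, 0.039]), 0.62)]
side clapper [(array([ 0.186,  0.34 , -0.002]), 0.88), (array([ 0.554, -0.369,  0.003]), 0.85)]
side iron_weight [(array([ 0.452, -0.359,  0.003]), 0.77)]
top bar []
top bar_mouth [(array([ 0.604, -0.098,  0.005]), 0.69)]
top lever_mid [(array([0.529, 0.129, 0.045]), 0.58)]
top clapper [(array([ 0.559, -0.375,  0.002]), 0.95), (array([ 0.226, -0.27 ,  0.002]), 0.63)]
top iron_weight [(array([ 0.454, -0.355,  0.001]), 0.46)]
wrist bar [(array([ 0.53 , -0.11 ,  0.002]), 0.97)]
wrist bar_mouth [(array([ 0.605, -0.102,  0.008]), 0.8)]
wrist lever_mid [(array([0.53 , 0.128, 0.04 ]), 0.61)]
wrist clapper [(array([ 0.561, -0.372,  0.002]), 0.76), (array([ 0.53 , -0.113, -0.   ]), 0.66)]
wrist iron_weight [(array([ 0.455, -0.35 ,  0.008]), 0.88)]
```

View pics/side9.png

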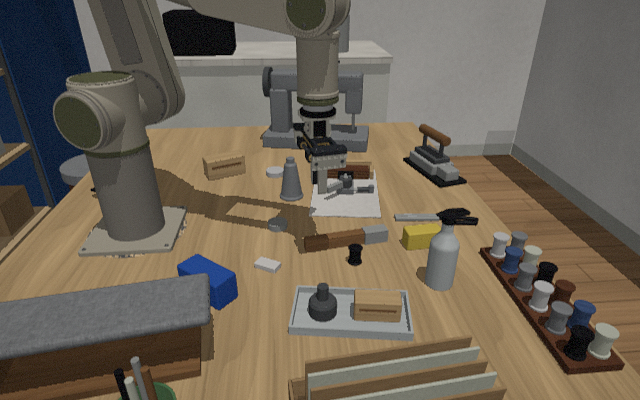

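The side picture shows the clapper (378,305) and the iron weight (322,300) upright in the tray, the bar flat on the bench (345,238), the lever closed near (335,188), and everything else in place.

```bash
python3 -c "
from plant import robot
print(robot.close_job())"
```

```text
the job is handed in; nothing more can be done
None
```

I handed the job in at about 23 s of the 58 s. The last pictures show both weights upright in the tray, the lever closed at about 1.3 rad and the bar flat on the bench clear of the jig; the hand-in returned no verdict.

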